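# Find the hidden rail under the cabinet's thin top and stand the sugar jar on it

## Task

The refilled sugar jar goes back on the thin middle panel of the brown cabinet's top, which gives under weight everywhere except over one hidden cross rail that runs beneath it from front to back. First, leaving the jar where it is, press along the panel with the closed fingertips to feel where it stops giving, and prove the spot by leaning on it for a moment with about 10 N, never pressing the cabinet with more than 45 N. Then set the jar down gently and upright on the panel, centred over the rail so that the panel stays flat under it, let go, and leave everything else as it was.

Things in the scene. Friction and masses are not known exactly. Their poses are not given: they have to be found in the camera images.
- cabinet: Low brown laminate cabinet, fixed to the worktop, 260 mm deep (x), 600 wide (y), 110 high; origin at the centre of its underside, x to its back, y to its left, drawers in front (-x). Its top: solid ends and solid front and back bars, upper face at 110 mm, framing an opening 190 mm (x) by 290 mm (y) with the thin, lighter brown panel, whose face is at 108 mm
- panel_middle (a point): Middle of the panel's face, axes as the cabinet's. Under the panel one unseen solid rail, 16 mm wide in y, runs parallel to x; its centreline's y is anywhere from -75 to 75 mm. The panel is glued to it and springy on both sides: F newtons at d metres beyond the rail's edge sink it there by F*d*d/20 metres (5 N at 100 mm: 2.5 mm), at any x; over the rail it does not sink
- frame_front (a point): Middle of the front bar of the cabinet's top frame, on its upper face: solid, 35 mm wide in x, exactly 2 mm higher than the panel's face
- panel_left (a joint): How far the panel is bent down on the left (+y) side of the hidden rail, rad, about the rail's edge: 0 flat, at most 0.12; F newtons at d metres beyond the rail's edge bend it by F*d/20
- panel_right (a joint): The same for the right (-y) side of the hidden rail, rad: 0 flat, at most 0.12
- jar: Round glass jar of white sugar, 66 mm across and 80 mm high to the shoulder, with an orange seal and a glass lid held by a steel wire clamp, 106 mm high in all, about 0.65 kg; origin at the centre of its foot, z up. The clamp sticks out 41 mm from the axis at -x and the wire hinge 40 mm at +x, both above 55 mm; its y sides are plain glass, the place to grip it
- mug: Pink ceramic mug on one solid end of the cabinet's top, 80 mm across, 90 mm high, handle at its +y out to 77 mm; origin at the centre of its foot; to be left alone
- saucer: Stainless steel saucer, facing up, on the other solid end of the cabinet's top, 124 mm across, 16 mm high; origin at the centre of its underside; to be left alone
- tin: Round steel tea tin with a green label on the worktop beside the cabinet, on the side where the jar is not, 68 mm across, 100 mm high; origin at the centre of its foot; to be left alone
- caddy: Cream plastic rotating caddy on a black foot, with three cups each holding an upright steel teaspoon, on the worktop behind the cabinet, 128 mm across, 160 mm high; origin at the centre of its foot; to be left alone
- coffee: Amber glass jar of coffee with a black lid on the worktop behind the cabinet, 76 mm across, 130 mm high; origin at the centre of its foot; to be left alone
- creamer: Small white cream jug on the worktop behind the cabinet, 64 mm across, 75 mm high; origin at the centre of its foot; to be left alone

How it is judged:
By the outcome, as a careful person would: the job done as asked, in the order asked, and still so for the second after the job is handed in, with the robot touching nothing.
It also fails if it takes over 72 s, if anything falls off the work surface, if the arm or the gripper's body presses on something with over 40 N, if the wrist force passes 120 N, or if a joint passes its speed limit or range.

## Robot

A 7-joint arm with a two-finger parallel gripper is mounted at the origin on the work surface. World frame = base frame: x ahead of the robot, y to its left, z up, the work surface at z = 0. Lengths are in m, angles in rad, forces in N, time in s.
With the tool pointing down it reaches from about 0.425 to 0.875 m from the base axis. Payload 4.7 kg.
Tool frame: the origin (TCP) lies on the mounting face of the last link; the fingertips stand 182 mm ahead of it and the grasp point (between the pads) lies ahead of it (ctrl.grip_point_offset is the z of the grasp point in the tool frame, in m); z points along the fingers, y is the line along which they close (so a half turn about z gives the same grasp; the last joint's range is limited). The gripper opens to 87 mm and grips with 3 to 60 N. Pads are 19 mm wide; open, the fingers measure 117 mm over their backs; the gripper's body (75 mm by 190 mm) begins 51 mm behind the grasp point.
Start: joints at [1.146, 0.321, -0.07, 1.45, 0.023, 1.371, -0.057], TCP at [0.276, -0.588, 0.405] pointing down, gripper open.
Joint ranges: [-2.86, 2.86], [-0.3, 2.09], [-1.38, 1.24], [0.06, 2.45], [-1.56, 4.7], [0.09, 2.05], [-2.69, 2.69]. Speed limits (rad/s): [2.57, 2.57, 3.14, 3.14, 3.14, 3.14, 3.14].

## Interface

Orientations are given as a rotation vector (axis times angle).
In Python, from bench import ctrl gives the robot as it stands.
- The arm moves only by the shell command python3 -m inch 'ROWS' [FORCE]. ROWS is rows parted by semicolons, their numbers by spaces, 1 to 20 of them, each of 5 numbers: dx, dy, dz in m, then a turn about the tool's z in rad, then the opening from 0.0 (shut) to 1.0 (fully open); each row is the pose to reach, as a shift and turn from the pose commanded when the command began, along the tool's axes at that moment; what a row does not reach only later rows make up. A row lasts 1/10 s, in which the tool goes at most 0.05 m and 0.15 rad, less where a joint would pass 70% of its speed; a pose out of reach is approached as far as the arm can. The fingers move at their own pace and stop on an object; FORCE is the grip in N (left out, the last holds). Time passes only in rows, so rows that do not move let the fingers close. It prints the time, the measured TCP pose, the force, the opening and the grip force at its end.
- ctrl.get_state(): the state, without advancing time (a new reading comes with each control period).
- ctrl.get_image(name): name is "side" or "top"; returns (picture, depth): 384x512x3 uint8, red, green, blue; 384x512 float32, m along the optical axis (not along the pixel's ray), 0 where there is no reading.
- ctrl.camera_model(name): a dict with "vertical_fov" (degrees; the focal length in pixels is half the picture's height over the tangent of half this angle, whatever the lens; pixels are square), "cx", "cy" (the principal point, pixels), "k1" (the pictures are not rectified: a ray, as slopes to the right and down, at radius r is drawn at 1 + k1 r^2 times it, then the intrinsics apply), "rvec" (rotation vector, rad) and "tvec" (3), from world to camera coordinates, as OpenCV has them. Camera axes: x right, y down, z forward; pixel columns grow to the right and rows downward; lengths in m; the calibration is good to about 2 mm. A picture is of the moment at which its call begins. camera_model takes no time and is no camera call.
- ctrl.close_job(): hands the job in; it is judged then, once.
The state is a dict: "time": time; "joint_positions": joint angles; "qd": joint speeds; "joint_torque": joint torques, N m; "position": TCP position; "tool_rot": TCP orientation; "ft_force": force on the tool from outside, world axes, zero at the start; "torque": the same for the moment, N m; "grip_width": opening from 0.0 (shut) to 1.0 (fully open); "grip_force": force on a finger pad.
Only numpy, scipy, OpenCV 4.12 (cv2) and the standard library are available. Lean on these libraries where they do the work, as an engineer would, in place of code of your own. Each camera call takes 0.05 s, during which the arm holds its last target. There are 200 camera calls.

## Working session

There is one attempt and no reset: what is moved stays moved. The work goes in short steps, Python scripts to look and compute and a shell command to move; the robot and the scene stay as the last step left them, time stands still between calls to the robot, and variables do not carry over. Pictures are saved under pics/ and viewed, at most 10 in all, crops included, and the job is handed in when it is done.

```bash
ls; mkdir -p pics; cat > h.py <<'E'
import numpy as np, cv2
from bench import ctrl
def model(n):
    m=ctrl.camera_model(n); f=192/np.tan(np.radians(m["vertical_fov"])/2)
    K=np.array([[f,0,m["cx"]],[0,f,m["cy"]],[0,0,1.]]); D=np.array([m["k1"],0,0,0.])
    return K,D,cv2.Rodrigues(np.array(m["rvec"],float))[0],np.array(m["tvec"],float)
def ray(n,px):
    K,D,R,t=model(n); u=cv2.undistortPoints(np.array(px,float).reshape(-1,1,2),K,D)[:,0]
    d=np.c_[u,np.ones(len(u))]; return -R.T@t, d@R, d
def at_z(n,px,z):
    c,d,_=ray(n,px); return c+d*((z-c[2])/d[:,2])[:,None]
def cloud(n,dep):
    v,u=np.mgrid[:384,:512]; c,d,_=ray(n,np.stack([u,v],-1).reshape(-1,2))
    return (c+d*dep.reshape(-1,1)).reshape(384,512,3)
def proj(n,P):
    K,D,R,t=model(n); return cv2.projectPoints(np.array(P,float).reshape(-1,1,3),cv2.Rodrigues(R)[0],t,K,D)[0][:,0]
E
python3 - <<'E'
from h import *
s=ctrl.get_state(); print(s, ctrl.grip_point_offset)
ims=[]
for n in("side","top"):
    im,d=ctrl.get_image(n); np.savez(f"pics/{n}0.npz",im=im,d=d); cv2.imwrite(f"pics/{n}0.png",im[...,::-1])
    print(n,ctrl.camera_model(n),(d>0).mean(), -model(n)[2].T@model(n)[3])
E
```

```text
pics
{'time': 0.0, 'joint_positions': array([ 1.14612542,  0.32182314, -0.07010417,  1.45165214,  0.02260015,
        1.37080029, -0.05689481]), 'qd': array([-0.00014542, -0.00057359,  0.00017153,  0.00093018, -0.00060492,
        0.00104123, -0.00178587]), 'joint_torque': array([-8.51415225e-04, -4.91293252e+01, -4.04530624e-01, -3.12525594e+01,
       -6.39201910e-02,  4.37994674e-02,  1.76368476e-04]), 'position': array([ 0.27603328, -0.58825578,  0.40367273]), 'tool_rot': array([-3.06449036e+00, -6.83388814e-01,  7.87109676e-04]), 'ft_force': array([-0.2321343 , -0.05782802,  0.11620019]), 'torque': array([ 0.05004227,  0.03942928, -0.00813935]), 'grip_force': 0.0, 'grip_width': 1.0010628726563882} 0.1635
side {'vertical_fov': 54.940338372614775, 'cx': 261.8044926078726, 'cy': 196.68310478992288, 'k1': -0.03447628722888913, 'rvec': array([ 0.71834947, -2.71992729,  0.93800122]), 'tvec': array([0.52992882, 0.28370117, 0.82996723])} 0.9959462483723959 [0.3097809  0.5113278  0.83230775]
top {'vertical_fov': 46.81152922875773, 'cx': 249.76476333730875, 'cy': 201.78174900466766, 'k1': -0.12385950631542385, 'rvec': array([ 2.11408941, -2.13138539,  0.21771281]), 'tvec': array([0.00501931, 0.62202316, 1.27116794])} 0.9960225423177084 [0.36341715 0.01297225 1.36768624]
```

View pics/side0.png

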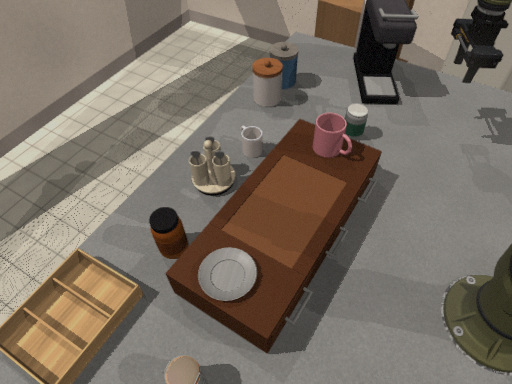

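View pics/top0.png

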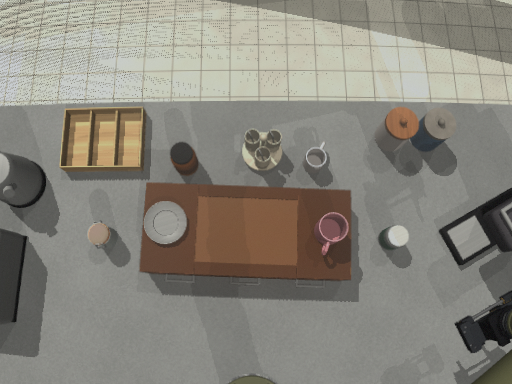

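The side view shows the jar at (184,371), the saucer at (228,275) on the near end, and the mug at (330,135). In the top view the jar is at (98,233), the panel spans about (195..298,197..265), the mug is at (331,229), and the tin is at (395,237). Next I measure the cabinet and the jar.

```bash
cat > m.py <<'E'
from h import *
for n in("top","side"):
    z=np.load(f"pics/{n}0.npz"); im,d=z["im"],z["d"]; P=cloud(n,d); 
    X,Y,Z=P[...,0],P[...,1],P[...,2]
    m=((Z>.095)&(Z<.122)&(X>.3)&(X<.8)&(abs(Y)<.5)).astype(np.uint8)
    k,l,st,_=cv2.connectedComponentsWithStats(m); i=1+np.argmax(st[1:,4]); q=P[l==i]
    print(n,"cab z",np.median(q[:,2]), "table z",np.median(Z[(abs(Z)<.03)&(X>.2)&(X<.9)&(abs(Y)<.6)]))
    mm=cv2.morphologyEx((l==i).astype(np.uint8),cv2.MORPH_CLOSE,np.ones((25,25)))
    c=max(cv2.findContours(mm,0,1)[0],key=cv2.contourArea); W=at_z(n,c[:,0],.110)[:,:2]
    (cx,cy),(a,b),ang=cv2.minAreaRect((W*1000).astype(np.float32)); print(" rect",cx,cy,a,b,ang)
    # panel by colour
    hsv=cv2.cvtColor(im,cv2.COLOR_RGB2HSV); v=hsv[...,2]
    vv=v[l==i]; th,_=cv2.threshold(vv.reshape(-1,1),0,255,cv2.THRESH_OTSU); print(" otsu",th)
    rg=im[...,0].astype(int)
    pm=((l==i)&(v>th)&(hsv[...,1]>100)).astype(np.uint8); pm=cv2.morphologyEx(pm,cv2.MORPH_OPEN,np.ones((5,5)))
    c=max(cv2.findContours(pm,0,1)[0],key=cv2.contourArea); W=at_z(n,c[:,0],.108)[:,:2]
    print(" panel",cv2.minAreaRect((W*1000).astype(np.float32)))
    # jar
    g=(X>.3)&(X<.85)&(Y>.33)&(Y<.6)&(Z>.03)&(Z<.2)
    if n=="side": g&=(Y<.55)
    k,l2,st,_=cv2.connectedComponentsWithStats(g.astype(np.uint8))
    for j in range(1,k):
        if st[j,4]>60:
            q=P[l2==j]; print(" obj",st[j],np.round(q.mean(0),3),"zmax",np.percentile(q[:,2],98),"ext",np.round(q.min(0),3),np.round(q.max(0),3))
            t=q[q[:,2]>np.percentile(q[:,2],98)-.012]; print("   top mean",t.mean(0),len(t))
for n,(u,v) in dict(top=(98,233),side=(184,371)).items():
    im=np.load(f"pics/{n}0.npz")["im"]; c=im[max(0,v-30):v+30,u-30:u+30]
    cv2.imwrite(f"pics/jar_{n}.png",cv2.resize(c,None,fx=6,fy=6,interpolation=cv2.INTER_CUBIC)[...,::-1])
a=cv2.imread("pics/jar_top.png");b=cv2.imread("pics/jar_side.png");h=min(len(a),len(b));cv2.imwrite("pics/jars.png",np.hstack([a[:h],b[:h]]))
E
python3 m.py
```

```text
top cab z 0.10946803570277042 table z 0.00032012216880450417
 rect 530.0144653320312 10.4583740234375 601.5670776367188 263.1092834472656 87.27967071533203
 otsu 111.0
 panel ((530.4231567382812, 11.024795532226562), (289.22796630859375, 188.05319213867188), 87.33963012695312)
 obj [ 59 133  84  37 656] [0.775 0.475 0.043] zmax 0.05406364502546436 ext [0.736 0.339 0.03 ] [0.85  0.6   0.057]
   top mean [0.77148916 0.47177823 0.04793996] 385
 obj [ 87 221  29  28 558] [0.521 0.438 0.091] zmax 0.10892572592954723 ext [0.483 0.412 0.03 ] [0.562 0.477 0.112]
   top mean [0.52351899 0.44432777 0.10319661] 359
side cab z 0.10889026854904488 table z -0.00011895721793897529
 rect 532.1556396484375 13.967041015625 605.0656127929688 262.9178771972656 87.43219757080078
 otsu 97.0
 panel ((532.538330078125, 11.427993774414062), (289.4369201660156, 189.51388549804688), 87.4209213256836)
 obj [  48  264   93  107 1036] [0.762 0.441 0.043] zmax 0.05143008797600633 ext [0.738 0.342 0.03 ] [0.85  0.55  0.054]
   top mean [0.76599902 0.44207096 0.04595211] 762
 obj [161 355  45  29 961] [0.524 0.443 0.1  ] zmax 0.10695258633719652 ext [0.488 0.415 0.033] [0.566 0.476 0.109]
   top mean [0.52669439 0.4440216  0.10292493] 857
```

View pics/jars.png

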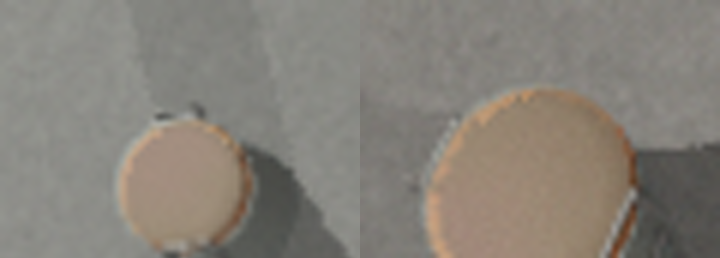

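```bash
python3 - <<'E'
from h import *
o=[]
for n,(u,v) in dict(top=(98,233),side=(184,362)).items():
    im=np.load(f"pics/{n}0.npz")["im"]; c=im[v-22:v+22,u-24:u+24]
    o.append(cv2.resize(c,None,fx=8,fy=8,interpolation=cv2.INTER_CUBIC)[...,::-1])
cv2.imwrite("pics/jars2.png",np.hstack(o))
E
```

```text
(no output)
```

View pics/jars2.png

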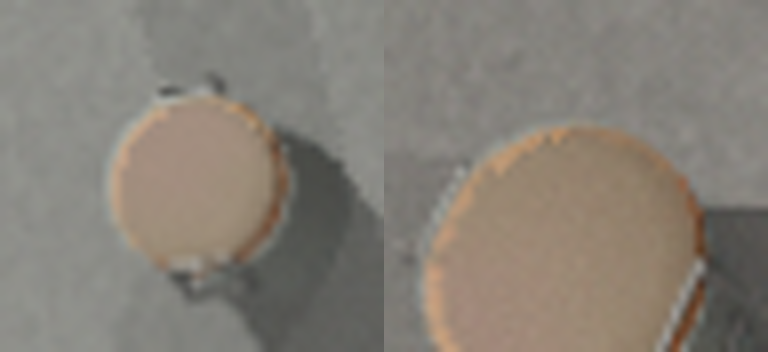

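Hinge wire: top view about (94.6,222.5)–(101.7,221.6), side view (169.5,361.2)–(165.8,368.8). The clamp is on the opposite side, top view (98–105,246) and side view (199.5,373)–(195,383). So the jar's axes roughly match the world's. Now the numbers.

```bash
python3 - <<'E'
from h import *
for z in(.07,.09):
    for n,h,c in(("top",[(94.6,222.5),(101.7,221.6)],[(96,245.5),(104.5,246.2)]),("side",[(165.8,368.8),(169.5,361.2)],[(195.1,383.1),(199.5,373.1)])):
        H=at_z(n,h,z)[:,:2];C=at_z(n,c,z)[:,:2]
        ang=lambda v:np.degrees(np.arctan2(v[1],v[0]))
        print(z,n,"hinge",H.mean(0),"clampmid",C.mean(0),"x-dir",ang(H.mean(0)-C.mean(0)),"y from hinge",ang(H[0]-H[1])-90,"clamp",ang(C[0]-C[1])-90)
# lid mask & triangulate centre
rr=[]
for n,(u,v) in dict(top=(98,233),side=(184,371)).items():
    im=np.load(f"pics/{n}0.npz")["im"].astype(int); w=24
    m=((im[...,0]-im[...,2])>18).astype(np.uint8); y0,x0=max(0,v-w),u-w; s=np.zeros_like(m); s[y0:v+w,x0:u+w]=m[y0:v+w,x0:u+w]
    s=cv2.morphologyEx(s,cv2.MORPH_OPEN,np.ones((3,3))); c=max(cv2.findContours(s,0,1)[0],key=cv2.contourArea)[:,0]
    if n=="side": c=c[c[:,1]<381]
    for z in(.095,.100,.106):
        W=at_z(n,c,z)[:,:2]; A=np.c_[2*W,np.ones(len(W))]; s3=np.linalg.lstsq(A,(W**2).sum(1),rcond=None)[0]
        print(n,z,"centre",s3[:2],"r",np.sqrt(s3[2]+s3[:2]@s3[:2]), len(c))
E
```

```text
0.07 top hinge [0.56175521 0.45428721] clampmid [0.490413   0.44421351] x-dir 8.03717618963381 y from hinge 6.949091038924351 clamp -4.545171179644953
0.07 side hinge [0.56586841 0.44684287] clampmid [0.50170034 0.43718459] x-dir 8.559642879303427 y from hinge 9.732579443333123 clamp 9.421549755658532
0.09 top hinge [0.55869841 0.44748565] clampmid [0.48845574 0.4375672 ] x-dir 8.037176189633765 y from hinge 6.949091038924394 clamp -4.545171179645152
0.09 side hinge [0.55914967 0.4485347 ] clampmid [0.49666512 0.43912982] x-dir 8.559642879303436 y from hinge 9.732579443333364 clamp 9.421549755658603
top 0.095 centre [0.52515641 0.44348869] r 0.031292500828825676 62
top 0.1 centre [0.52452099 0.44179732] r 0.031169562040349128 62
top 0.106 centre [0.52375848 0.43976768] r 0.031022035494184138 62
side 0.095 centre [0.52639818 0.44573088] r 0.030723243660878034 64
side 0.1 centre [0.52492921 0.44617572] r 0.03051489617170747 64
side 0.106 centre [0.52316644 0.44670953] r 0.030264879184698827 64
```

The measurements agree and match the sizes given:
- **Panel:** middle at about (0.5315, 0.011), cabinet yaw −2.65°, top height 0.109.
- **Jar:** centre (0.5245, 0.443), yaw about +8.5°, lid top 0.107.

First I go above the panel's right side with the fingers shut.

```bash
cat >> h.py <<'E'
M=np.array([.5315,.0112]); A=np.radians(-2.65); EX=np.array([np.cos(A),np.sin(A)]); EY=np.array([-np.sin(A),np.cos(A)])
def go(xy,z,ydeg):
    s=ctrl.get_state(); R=cv2.Rodrigues(s["tool_rot"])[0]; p=s["position"]
    d=R.T@(np.r_[xy,z]-p); cur=np.degrees(np.arctan2(R[1,1],R[0,1])); t=-np.radians((ydeg-cur+180)%360-180)
    print("rows d",np.round(d,4),"turn",round(t,4),"len",round(float(np.linalg.norm(d)),3),"cur ydeg",round(cur,2),"tilt",np.round(R[:,2],4))
def loc(): 
    s=ctrl.get_state(); d=s["position"][:2]-M
    print("t",s["time"],"local",np.round([d@EX*1e3,d@EY*1e3],2),"z",round(s["position"][2]*1e3,2),"F",np.round(s["ft_force"],2),"T",np.round(s["torque"],3))
E
python3 -c "
from h import *
go(M-.1*EY,.40,-2.65);go(M-.1*EY,.30,-2.65)"; python3 -m inch --help | head -20
```

```text
rows d [ 0.4393 -0.3457  0.0043] turn -1.0858 len 0.559 cur ydeg -64.86 tilt [-9.0e-04  1.5e-03 -1.0e+00]
rows d [ 0.4394 -0.3455  0.1043] turn -1.0858 len 0.569 cur ydeg -64.86 tilt [-9.0e-04  1.5e-03 -1.0e+00]Traceback (most recent call last):
ValueError: could not convert string to float: '--help'
```

```bash
python3 -m inch '0.4393 -0.3457 0.003 -1.086 0;0.4393 -0.3457 0.003 -1.086 0;0.4393 -0.3457 0.003 -1.086 0;0.4393 -0.3457 0.003 -1.086 0;0.4393 -0.3457 0.003 -1.086 0;0.4393 -0.3457 0.003 -1.086 0;0.4393 -0.3457 0.003 -1.086 0;0.4393 -0.3457 0.003 -1.086 0;0.4393 -0.3457 0.003 -1.086 0;0.4393 -0.3457 0.003 -1.086 0;0.4393 -0.3457 0.003 -1.086 0;0.4393 -0.3457 0.003 -1.086 0;0.4393 -0.3457 0.003 -1.086 0;0.4393 -0.3457 0.05 -1.086 0;0.4393 -0.3457 0.09 -1.086 0;0.4393 -0.3457 0.10 -1.086 0;0.4393 -0.3457 0.10 -1.086 0;0.4393 -0.3457 0.10 -1.086 0'; python3 -c "
from h import *
loc();go(M-.1*EY,.30,-2.65)"
```

```text
time: 1.9
position: [0.5275, -0.0899, 0.3063]
tool_rot: [2.272, 2.167, 0.001]
ft_force: [-0.2, -0.3, 1.0]
grip_width: 0.003
grip_force: 0.0
t 1.9 local [   0.66 -101.19] z 306.35 F [-0.22 -0.3   0.99] T [-0.011 -0.124 -0.02 ]
rows d [ 0.0012 -0.0007  0.0063] turn -0.0013 len 0.006 cur ydeg -2.72 tilt [ 2.1e-03 -8.0e-04 -1.0e+00]
```

```bash
python3 -m inch '0 0 0.006 0 0;0 0 0.011 0 0;0 0 0.013 0 0;0 0 0.013 0 0;0 0 0.013 0 0'; python3 -c "
from h import *
loc()"; python3 -m inch '0 0 0.002 0 0;0 0 0.004 0 0;0 0 0.005 0 0;0 0 0.005 0 0;0 0 0.005 0 0'; python3 -c "
from h import *
loc()"
```

```text
time: 2.4
position: [0.527, -0.0888, 0.2919]
tool_rot: [2.272, 2.17, 0.0]
ft_force: [-0.2, 0.3, 0.1]
grip_width: 0.006
grip_force: 0.0
t 2.4 local [   0.14 -100.08] z 291.89 F [-0.22  0.28  0.07] T [ 0.017 -0.123 -0.057]
time: 2.9
position: [0.5273, -0.0887, 0.289]
tool_rot: [2.271, 2.169, -0.0]
ft_force: [-4.3, 0.0, 13.6]
grip_width: 0.004
grip_force: 6.7
t 2.9 local [  0.43 -99.96] z 288.96 F [-4.29  0.   13.63] T [0.221 1.038 0.02 ]
```

```bash
python3 -m inch '0 0 0.001 0 0;0 0 0.001 0 0;0 0 0.001 0 0'; python3 -c "
from h import *
loc()";  python3 -m inch '0 0 -0.0025 0 0;0 0 -0.0025 0 0;0 0 -0.0025 0 0'; python3 -c "
from h import *
loc()"; python3 -m inch '0 0 -0.0045 0 0;0 0 -0.0045 0 0;0 0 -0.0045 0 0'; python3 -c "
from h import *
loc()"
```

```text
time: 3.2
position: [0.5273, -0.0886, 0.2885]
tool_rot: [2.271, 2.169, -0.001]
ft_force: [-5.1, 0.1, 17.1]
grip_width: 0.005
grip_force: 8.5
t 3.2 local [  0.45 -99.9 ] z 288.52 F [-5.13  0.13 17.09] T [0.245 1.371 0.027]
time: 3.5
position: [0.5273, -0.0888, 0.2896]
tool_rot: [2.271, 2.169, 0.0]
ft_force: [-2.5, -0.4, 8.4]
grip_width: 0.008
grip_force: 4.1
t 3.5 local [   0.39 -100.05] z 289.62 F [-2.45 -0.37  8.38] T [0.127 0.497 0.018]
time: 3.8
position: [0.5269, -0.0889, 0.2926]
tool_rot: [-2.272, -2.17, 0.0]
ft_force: [-0.1, 0.7, -0.9]
grip_width: 0.005
grip_force: 0.0
t 3.8 local [-2.0000e-02 -1.0017e+02] z 292.57 F [-0.11  0.72 -0.94] T [ 0.027 -0.102 -0.017]
```

```bash
python3 -m inch '0.02 0 -0.006 0 0;0.06 0 -0.006 0 0;0.10 0 -0.006 0 0;0.12 0 -0.004 0 0;0.12 0 0 0 0;0.12 0 0.002 0 0;0.12 0 0.003 0 0;0.12 0 0.003 0 0;0.12 0 0.003 0 0'; python3 -c "
from h import *
loc()";  python3 -m inch '0 0 0.001 0 0;0 0 0.001 0 0;0 0 0.001 0 0'; python3 -c "
from h import *
loc()"; python3 -m inch '0 0 0.001 0 0;0 0 0.001 0 0;0 0 0.001 0 0'; python3 -c "
from h import *
loc()"
```

```text
time: 4.7
position: [0.5325, 0.0304, 0.2901]
tool_rot: [-2.273, -2.167, -0.001]
ft_force: [-2.0, 1.6, 4.0]
grip_width: 0.006
grip_force: 2.4
t 4.7 local [ 0.14 19.21] z 290.14 F [-1.95  1.64  4.03] T [0.598 0.336 0.029]
time: 5.0
position: [0.5326, 0.0304, 0.2897]
tool_rot: [-2.274, -2.168, -0.0]
ft_force: [-3.3, 3.4, 8.0]
grip_width: 0.006
grip_force: 4.3
t 5.0 local [ 0.17 19.27] z 289.69 F [-3.29  3.38  7.98] T [ 0.508  0.692 -0.015]
time: 5.3
position: [0.5326, 0.0305, 0.2893]
tool_rot: [2.274, 2.168, -0.0]
ft_force: [-4.3, 2.1, 12.0]
grip_width: 0.007
grip_force: 6.2
t 5.3 local [ 0.19 19.33] z 289.27 F [-4.32  2.13 12.  ] T [ 0.477  1.082 -0.006]
```

Two-sided slopes give d = 50 mm from the right and 47 mm from the left, so the rail centre is at local y of about −38.5 mm. The 16 mm rail width fits these if the tip half-width is about 3 mm. Next I press there.

```bash
python3 -m inch '0 0 -0.009 0 0;-0.04 0 -0.009 0 0;-0.058 0 -0.008 0 0;-0.058 0 -0.005 0 0;-0.058 0 -0.003 0 0;-0.058 0 -0.0025 0 0;-0.058 0 -0.002 0 0;-0.058 0 -0.002 0 0;-0.058 0 -0.002 0 0'; python3 -c "
from h import *
loc()";  python3 -m inch '0 0 0.0007 0 0;0 0 0.0007 0 0;0 0 0.0007 0 0;0 0 0.0007 0 0'; python3 -c "
from h import *
loc()"; python3 -m inch '0 0 0.0007 0 0;0 0 0.0007 0 0;0 0 0.0007 0 0;0 0 0.0007 0 0'; python3 -c "
from h import *
loc()"
```

```text
time: 6.2
position: [0.5299, -0.0273, 0.2906]
tool_rot: [2.27, 2.169, -0.003]
ft_force: [-2.7, -3.4, 6.4]
grip_width: 0.003
grip_force: 3.5
t 6.2 local [  0.16 -38.53] z 290.64 F [-2.71 -3.37  6.44] T [-0.966  0.505 -0.025]
time: 6.6
position: [0.5299, -0.0272, 0.2906]
tool_rot: [2.27, 2.169, -0.003]
ft_force: [-3.6, -3.9, 11.2]
grip_width: 0.006
grip_force: 5.6
t 6.6 local [  0.16 -38.45] z 290.58 F [-3.59 -3.9  11.17] T [-0.943  1.006  0.036]
time: 7.0
position: [0.5299, -0.0272, 0.2905]
tool_rot: [2.27, 2.169, -0.004]
ft_force: [-6.5, -3.1, 15.3]
grip_width: 0.01
grip_force: 7.7
t 7.0 local [  0.17 -38.4 ] z 290.55 F [-6.5  -3.13 15.26] T [-0.93   1.327  0.009]
```

The tip is now on the rail: slope is 0.010 mm/N, so no give. I refine with a symmetric pair at ±50 mm and a wider force range.

```bash
python3 -m inch '0 0 -0.008 0 0;-0.03 0 -0.008 0 0;-0.05 0 -0.008 0 0;-0.05 0 -0.004 0 0;-0.05 0 -0.002 0 0;-0.05 0 -0.001 0 0;-0.05 0 -0.001 0 0;-0.05 0 -0.001 0 0;-0.05 0 -0.001 0 0'; python3 -c "
from h import *
loc()";  python3 -m inch '0 0 0.002 0 0;0 0 0.004 0 0;0 0 0.004 0 0;0 0 0.004 0 0;0 0 0.004 0 0'; python3 -c "
from h import *
loc()"; python3 -m inch '0 0 -0.011 0 0;0.04 0 -0.011 0 0;0.08 0 -0.011 0 0;0.1 0 -0.008 0 0;0.1 0 -0.006 0 0;0.1 0 -0.004 0 0;0.1 0 -0.004 0 0;0.1 0 -0.004 0 0;0.1 0 -0.004 0 0'; python3 -c "
from h import *
loc()";  python3 -m inch '0 0 0.002 0 0;0 0 0.004 0 0;0 0 0.004 0 0;0 0 0.004 0 0;0 0 0.004 0 0'; python3 -c "
from h import *
loc()"
```

```text
time: 7.9
position: [0.5276, -0.076, 0.2902]
tool_rot: [2.269, 2.171, -0.002]
ft_force: [-3.3, -2.7, 7.0]
grip_width: 0.006
grip_force: 3.4
t 7.9 local [  0.09 -87.34] z 290.17 F [-3.34 -2.72  6.99] T [-0.675  0.591  0.02 ]
time: 8.4
position: [0.5277, -0.0758, 0.2889]
tool_rot: [2.269, 2.171, -0.004]
ft_force: [-10.3, -3.2, 23.3]
grip_width: 0.007
grip_force: 11.9
t 8.4 local [  0.21 -87.1 ] z 288.86 F [-10.32  -3.22  23.28] T [-0.436  2.173  0.017]
time: 9.3
position: [0.5324, 0.0238, 0.2902]
tool_rot: [-2.272, -2.169, -0.004]
ft_force: [-1.7, 4.8, 5.6]
grip_width: 0.006
grip_force: 2.9
t 9.3 local [ 0.32 12.66] z 290.18 F [-1.7   4.82  5.64] T [0.913 0.226 0.012]
time: 9.8
position: [0.5325, 0.024, 0.2887]
tool_rot: [2.272, 2.169, 0.002]
ft_force: [-7.8, 3.4, 22.2]
grip_width: 0.004
grip_force: 11.0
t 9.8 local [ 0.42 12.87] z 288.71 F [-7.8   3.41 22.17] T [ 0.69   1.802 -0.068]
```

Centre confirmed: the edges average to local y = −38.4 mm. Now the proof: lean about 10 N there for roughly a second, then lift off.

```bash
python3 -m inch '0 0 -0.011 0 0;-0.03 0 -0.011 0 0;-0.05 0 -0.011 0 0;-0.05 0 -0.011 0 0;-0.05 0 -0.011 0 0;-0.05 0 -0.008 0 0;-0.05 0 -0.006 0 0;-0.05 0 -0.005 0 0;-0.05 0 -0.0042 0 0;-0.05 0 -0.0039 0 0;-0.05 0 -0.0039 0 0;-0.05 0 -0.0039 0 0;-0.05 0 -0.0039 0 0'; python3 -c "
from h import *
loc()";  python3 -m inch '0 0 0 0 0;0 0 0 0 0;0 0 0 0 0;0 0 0 0 0;0 0 0 0 0;0 0 0 0 0;0 0 0 0 0;0 0 0 0 0;0 0 0 0 0;0 0 0 0 0'; python3 -c "
from h import *
loc()"
```

```text
time: 11.1
position: [0.5298, -0.0258, 0.2906]
tool_rot: [-2.27, -2.171, 0.001]
ft_force: [-4.2, 0.8, 10.5]
grip_width: 0.005
grip_force: 5.2
t 11.1 local [-3.000e-02 -3.704e+01] z 290.59 F [-4.22  0.79 10.54] T [ 0.164  0.902 -0.004]
time: 12.1
position: [0.5297, -0.0258, 0.2906]
tool_rot: [-2.27, -2.171, 0.001]
ft_force: [-4.4, 1.5, 10.6]
grip_width: 0.003
grip_force: 5.2
t 12.1 local [ -0.05 -37.02] z 290.56 F [-4.43  1.49 10.55] T [0.134 0.941 0.033]
```

```bash
python3 -m inch '0 0 -0.01 0 0;0 0 -0.04 0 0;0 0 -0.07 0 0;0 0 -0.075 0 0' ; python3 -c "
from h import *
loc();go([.5245,.443],.345,98.5)"
```

```text
time: 12.5
position: [0.531, -0.0262, 0.3681]
tool_rot: [2.267, 2.167, 0.006]
ft_force: [-0.4, 0.3, 0.1]
grip_width: 0.002
grip_force: 0.0
t 12.5 local [  1.24 -37.37] z 368.12 F [-0.42  0.31  0.08] T [ 0.008 -0.099  0.044]
rows d [ 0.4684 -0.0278  0.0226] turn -1.7643 len 0.47 cur ydeg -2.59 tilt [ 6.5e-03 -9.0e-04 -1.0e+00]
```

```bash
python3 -m inch '0.468 -0.028 0 -1.765 0;0.468 -0.028 0 -1.765 0;0.468 -0.028 0 -1.765 0;0.468 -0.028 0 -1.765 1;0.468 -0.028 0 -1.765 1;0.468 -0.028 0 -1.765 1;0.468 -0.028 0 -1.765 1;0.468 -0.028 0 -1.765 1;0.468 -0.028 0 -1.765 1;0.468 -0.028 0 -1.765 1;0.468 -0.028 0 -1.765 1;0.468 -0.028 0 -1.765 1;0.468 -0.028 0 -1.765 1;0.468 -0.028 0 -1.765 1;0.468 -0.028 0.01 -1.765 1;0.468 -0.028 0.02 -1.765 1;0.468 -0.028 0.02 -1.765 1;0.468 -0.028 0.02 -1.765 1' ; python3 -c "
from h import *
loc();go([.5245,.443],.2255,98.5)
for n in('top','side'):
    im,d=ctrl.get_image(n); np.savez(f'pics/{n}1.npz',im=im,d=d); cv2.imwrite(f'pics/{n}1.png',im[...,::-1])
a=cv2.imread('pics/top1.png')[150:320,30:200];b=cv2.imread('pics/side1.png')[214:384,80:280]
cv2.imwrite('pics/hov.png',cv2.resize(np.hstack([a,b]),None,fx=2.1,fy=2.1))"
```

```text
time: 14.3
position: [0.5233, 0.4416, 0.3435]
tool_rot: [0.232, -3.132, 0.001]
ft_force: [0.4, -0.3, -0.2]
grip_width: 1.002
grip_force: 0.0
t 14.3 local [-28.09 429.57] z 343.52 F [ 0.41 -0.3  -0.2 ] T [ 0.117 -0.149 -0.02 ]
rows d [-0.0015  0.0013  0.118 ] turn -0.0006 len 0.118 cur ydeg 98.46 tilt [-7.e-04 -9.e-04 -1.e+00]
```

View pics/hov.png

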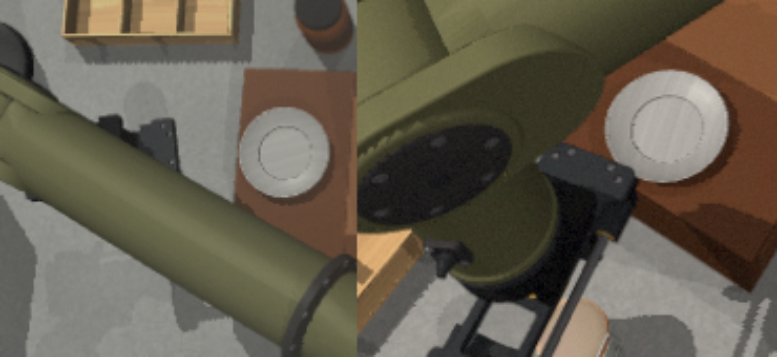

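The arm hides much of it, but the open fingers straddle the jar (lid at about (575,330) in the crop). I descend in stages, watching the force.

```bash
python3 -m inch '-0.001 0.001 0.03 0 1;-0.0015 0.0013 0.05 0 1;-0.0015 0.0013 0.07 0 1;-0.0015 0.0013 0.07 0 1;-0.0015 0.0013 0.07 0 1' ; python3 -c "
from h import *
loc();go([.5245,.443],.2255,98.5)"
```

```text
time: 14.9
position: [0.5247, 0.4435, 0.2748]
tool_rot: [-0.232, 3.133, 0.001]
ft_force: [-0.1, 0.5, 0.3]
grip_width: 0.999
grip_force: 0.0
t 14.9 local [-26.76 431.56] z 274.78 F [-0.1   0.48  0.3 ] T [ 0.142 -0.122  0.016]
rows d [ 0.0003 -0.0005  0.0493] turn -0.0003 len 0.049 cur ydeg 98.49 tilt [ 0.e+00  4.e-04 -1.e+00]
```

```bash
python3 -m inch '0 0 0.02 0 1;0 0 0.04 0 1;0 0 0.048 0 1;0 0 0.048 0 1;0 0 0.048 0 1;0 0 0.048 0 0.9;0 0 0.048 0 0.8;0 0 0.048 0 0.7;0 0 0.048 0 0.5;0 0 0.048 0 0.5;0 0 0.048 0 0.5;0 0 0.048 0 0.5' 30; python3 -c "
from h import *
loc();go([.5245,.443],.2255,98.5)"
```

```text
time: 16.1
position: [0.5245, 0.4442, 0.2269]
tool_rot: [-0.233, 3.132, 0.003]
ft_force: [1.1, 3.9, 2.4]
grip_width: 0.754
grip_force: 30.0
t 16.1 local [-27.02 432.23] z 226.89 F [1.12 3.86 2.37] T [ 0.904 -0.123 -0.012]
rows d [ 0.0002 -0.0012  0.0014] turn 0.0004 len 0.002 cur ydeg 98.52 tilt [ 7.0e-04  2.1e-03 -1.0e+00]
```

```bash
python3 -m inch '0 0 -0.01 0 0.5;0 0 -0.03 0 0.5;0 0 -0.06 0 0.5;0 0 -0.1 0 0.5;0 0 -0.14 0 0.5;0 0 -0.165 0 0.5;0 0 -0.17 0 0.5;0 0 -0.17 0 0.5;0 0 -0.17 0 0.5'; python3 -c "
from h import *
loc();go(M-.0384*EY,.39,87.35)"
```

```text
time: 17.0
position: [0.5246, 0.4425, 0.394]
tool_rot: [0.232, -3.131, 0.005]
ft_force: [-0.4, -0.4, -6.9]
grip_width: 0.749
grip_force: 30.0
t 17.0 local [-26.84 430.56] z 394.04 F [-0.43 -0.42 -6.89] T [ 0.137 -0.189 -0.016]
rows d [ 0.0642 -0.4653  0.0055] turn 0.1943 len 0.47 cur ydeg 98.48 tilt [-0.0022 -0.0032 -1.    ]
```

Gripped (65.6 mm wide) and lifted; the load is 6.9 N, which fits the jar. Next I carry it to above the rail.

```bash
python3 -m inch '0.003 -0.02 0 0.02 0.5;0.007 -0.05 0 0.04 0.5;0.013 -0.09 0 0.06 0.5;0.018 -0.13 0 0.08 0.5;0.023 -0.17 0 0.1 0.5;0.029 -0.21 0 0.12 0.5;0.034 -0.25 0 0.14 0.5;0.04 -0.29 0 0.16 0.5;0.046 -0.33 0 0.18 0.5;0.051 -0.37 0 0.19 0.5;0.056 -0.41 0 0.194 0.5;0.06 -0.44 0 0.194 0.5;0.063 -0.46 0 0.194 0.5;0.064 -0.465 0 0.194 0.5;0.064 -0.465 0 0.194 0.5;0.064 -0.465 0 0.194 0.5'; python3 -c "
from h import *
loc();go(M-.0384*EY,.3355,87.35)"
```

```text
time: 18.6
position: [0.5296, -0.0243, 0.3956]
tool_rot: [-0.069, -3.14, -0.002]
ft_force: [0.0, -0.1, -5.1]
grip_width: 0.754
grip_force: 30.0
t 18.6 local [ -0.21 -35.59] z 395.58 F [ 0.01 -0.11 -5.09] T [ 0.148 -0.129 -0.015]
rows d [-0.0003 -0.0029  0.0601] turn 0.0025 len 0.06 cur ydeg 87.49 tilt [-0.0012  0.0013 -1.    ]
```

```bash
python3 -m inch '0 -0.0015 0.01 0.002 0.5;0 -0.0025 0.025 0.002 0.5;0 -0.0025 0.038 0.002 0.5;0 -0.0025 0.045 0.002 0.5;0 -0.0025 0.048 0.002 0.5;0 -0.0025 0.048 0.002 0.5;0 -0.0025 0.048 0.002 0.5;0 -0.0025 0.048 0.002 0.5'; python3 -c "
from h import *
loc();go(M-.0384*EY,.3355,87.35)"
```

```text
time: 19.4
position: [0.5302, -0.0284, 0.3488]
tool_rot: [0.075, 3.14, -0.0]
ft_force: [-0.4, -0.3, -5.7]
grip_width: 0.751
grip_force: 30.0
t 19.4 local [  0.51 -39.63] z 348.85 F [-0.43 -0.26 -5.71] T [ 0.081 -0.139  0.004]
rows d [0.0005 0.0012 0.0133] turn -0.0016 len 0.013 cur ydeg 87.26 tilt [ 1.2e-03 -3.0e-04 -1.0e+00]
```

```bash
python3 -m inch '0 0.001 0.004 0 0.5;0 0.001 0.008 0 0.5;0 0.001 0.010 0 0.5;0 0.001 0.011 0 0.5;0 0.001 0.0115 0 0.5;0 0.001 0.0115 0 0.5;0 0.001 0.0115 0 0.5'; python3 -c "
from h import *
loc();go(M-.0384*EY,.3355,87.35)"
```

```text
time: 20.1
position: [0.53, -0.0275, 0.3368]
tool_rot: [0.075, 3.141, -0.0]
ft_force: [-0.0, 0.6, -5.8]
grip_width: 0.754
grip_force: 30.0
t 20.1 local [  0.27 -38.71] z 336.81 F [-0.02  0.56 -5.76] T [ 0.109 -0.178 -0.013]
rows d [0.0003 0.0003 0.0013] turn -0.0016 len 0.001 cur ydeg 87.26 tilt [ 2.e-04 -1.e-04 -1.e+00]
```

```bash
python3 -m inch '0 0.0002 0.0003 0 0.5;0 0.0002 0.0006 0 0.5;0 0.0002 0.0009 0 0.5;0 0.0002 0.0011 0 0.5;0 0.0002 0.0011 0 0.5;0 0.0002 0.0011 0 0.5'; python3 -c "
from h import *
loc()"
```

```text
time: 20.7
position: [0.5299, -0.0273, 0.3356]
tool_rot: [-0.075, -3.141, 0.0]
ft_force: [0.4, 0.9, -5.9]
grip_width: 0.748
grip_force: 30.0
t 20.7 local [  0.21 -38.48] z 335.62 F [ 0.44  0.9  -5.93] T [ 0.081 -0.143  0.017]
```

```bash
python3 -m inch '0 0 0.0003 0 0.5;0 0 0.0005 0 0.5;0 0 0.0005 0 0.5;0 0 0.0005 0 0.5'; python3 -c "
from h import *
loc()"; python3 -m inch '0 0 0.0003 0 0.5;0 0 0.0005 0 0.5;0 0 0.0005 0 0.5;0 0 0.0005 0 0.5'; python3 -c "
from h import *
loc()"
```

```text
time: 21.1
position: [0.5299, -0.0273, 0.3351]
tool_rot: [-0.075, -3.141, 0.0]
ft_force: [0.4, 0.0, -6.3]
grip_width: 0.753
grip_force: 30.0
t 21.1 local [  0.2 -38.5] z 335.11 F [ 0.37  0.04 -6.26] T [ 0.103 -0.063 -0.009]
time: 21.5
position: [0.53, -0.0273, 0.3348]
tool_rot: [0.075, 3.141, -0.0]
ft_force: [-0.1, 0.4, -4.4]
grip_width: 0.752
grip_force: 30.0
t 21.5 local [  0.24 -38.48] z 334.77 F [-0.13  0.37 -4.36] T [0.107 0.009 0.01 ]
```

```bash
python3 -m inch '0 0 0.0003 0 0.5;0 0 0.0005 0 0.5;0 0 0.0005 0 0.5;0 0 0.0005 0 0.5'; python3 -c "
from h import *
loc()"
```

```text
time: 21.9
position: [0.53, -0.0272, 0.3347]
tool_rot: [0.075, 3.141, -0.001]
ft_force: [-4.4, 0.0, 2.9]
grip_width: 0.751
grip_force: 30.0
t 21.9 local [  0.28 -38.42] z 334.73 F [-4.36  0.04  2.85] T [ 0.022  0.764 -0.046]
```

The jar is down (z is steady and the load has moved to the panel). I ease the grip, open and lift straight up.

```bash
python3 -m inch '0 0 -0.0003 0 0.7;0 0 -0.0003 0 0.7' 5;  python3 -m inch '0 0 -0.0003 0 0.78;0 0 -0.0003 0 0.82;0 0 -0.0003 0 0.9;0 0 -0.0003 0 1;0 0 -0.0003 0 1;0 0 -0.0003 0 1'; python3 -c "
from h import *
loc()"; python3 -m inch '0 0 -0.01 0 1;0 0 -0.03 0 1;0 0 -0.06 0 1;0 0 -0.09 0 1;0 0 -0.13 0 1;0 0 -0.14 0 1;0 0 -0.14 0 1'; python3 -c "
from h import *
loc();go([.45,-.42],.47,0)"
```

```text
time: 22.1
position: [0.53, -0.0272, 0.3347]
tool_rot: [0.075, 3.14, -0.0]
ft_force: [-3.0, 0.5, 3.7]
grip_width: 0.757
grip_force: 5.0
time: 22.7
position: [0.53, -0.0273, 0.3347]
tool_rot: [0.075, 3.141, -0.0]
ft_force: [-0.0, 0.4, 0.0]
grip_width: 0.988
grip_force: 0.0
t 22.7 local [  0.27 -38.51] z 334.72 F [-0.02  0.37  0.01] T [ 0.055 -0.143  0.033]
time: 23.4
position: [0.5304, -0.0268, 0.477]
tool_rot: [0.075, 3.137, -0.002]
ft_force: [-0.5, -0.4, -1.0]
grip_width: 0.998
grip_force: 0.0
t 23.4 local [  0.64 -38.06] z 476.97 F [-0.55 -0.43 -0.98] T [ 0.078 -0.12  -0.006]
rows d [ 0.0615 -0.3965  0.0071] turn 1.523 len 0.401 cur ydeg 87.26 tilt [ 0.004  -0.0012 -1.    ]
```

Move the arm aside at this height (tip at 0.295, clear of everything) and look.

```bash
python3 -m inch '0.06 -0.4 0 0 1;0.06 -0.4 0 0 1;0.06 -0.4 0 0 1;0.06 -0.4 0 0 1;0.06 -0.4 0 0 1;0.06 -0.4 0 0 1;0.06 -0.4 0 0 1;0.06 -0.4 0 0 1;0.06 -0.4 0 0 1;0.06 -0.4 0 0 1'; python3 - <<'E'
from h import *
for n in('top','side'):
    im,d=ctrl.get_image(n); np.savez(f'pics/{n}2.npz',im=im,d=d); cv2.imwrite(f'pics/{n}2.png',im[...,::-1])
    P=cloud(n,d);Z=P[...,2]; g=(abs(P[...,0]-.53)<.07)&(abs(P[...,1]+.027)<.07)&(Z>.195)&(Z<.24)
    q=P[g]; print(n,len(q),q.mean(0) if len(q) else 0, "local", ((q[:,:2].mean(0)-M)@np.c_[EX,EY]))
    c,*_=np.linalg.lstsq(np.c_[q[:,:2]-q[:,:2].mean(0),np.ones(len(q))],q[:,2],rcond=None); print(" lid plane",c)
    # panel flatness by local y
    L=(P[...,:2]-M)@np.c_[EX,EY]
    for y in(-125,-95,20,60,120):
        s=(abs(L[...,0])<.07)&(abs(L[...,1]-y/1e3)<.012)&(abs(Z-.108)<.02); print("  ",y,round(float(np.median(Z[s]))*1e3,1) if s.any() else None)
cv2.imwrite('pics/end.png',np.hstack([cv2.imread('pics/top2.png')[90:340,60:450],cv2.imread('pics/side2.png')[90:340,130:400]]))
E
```

```text
time: 24.4
position: [0.4496, -0.426, 0.4721]
tool_rot: [-0.081, -3.138, -0.005]
ft_force: [-0.1, -0.0, -0.2]
grip_width: 1.002
grip_force: 0.0
top 483 [ 0.5295443  -0.02614965  0.21067883] local [-0.00022676 -0.03740013]
 lid plane [ 0.01997199 -0.01671434  0.21067883]
   -125 107.9
   -95 108.1
   20 108.1
   60 108.2
   120 108.4
side 562 [ 0.52970446 -0.01888727  0.20853581] local [-0.00040254 -0.03013811]
 lid plane [ 0.03912607 -0.12863648  0.20853581]
   -125 107.7
   -95 107.6
   20 107.8
   60 107.8
   120 107.7
```

View pics/end.png

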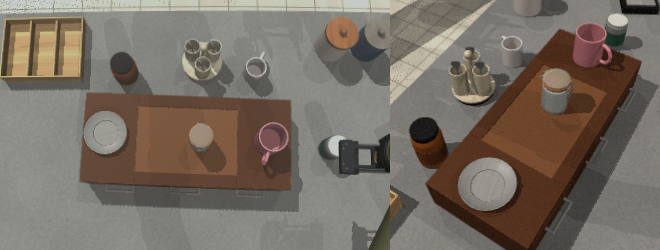

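The jar stands upright on the panel ((201,137) in the top crop, (555,92) in the side crop). The panel is flat on both sides, everything else is where it was, and the gripper is clear. I hand it in.

```bash
python3 -c "
from bench import ctrl
print(ctrl.close_job())"
```

```text
the job is handed in; nothing more can be done
None
```

The job is handed in, with no verdict returned: I found the rail about 38 mm to the right of the panel's middle, proved it with a 10.5 N lean for about a second (no reading over 24 N), and set the jar upright over it, the panel flat to within a millimetre by camera and nothing else seen to have moved.

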